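# Wedge a rocking bench vise

### The job

The small free-standing vise rocks because the front edge of its base plate hangs clear of the bench. Pick up the wooden wedge by its head, slide it thin end first, flat on the bench and square to the plate, under the middle of the front edge, and push gently until it jams tight (about 13 N of push) without forcing it. Let go and leave it jammed there; do not push the vise itself, and leave the offcut, tape roll and carton where they are.

Things in the scene. Friction and masses are not known exactly. Their poses are not given: they have to be found in the camera images.
- vise: grey bench vise on a dark steel base plate 250 mm deep (x), 180 mm wide (y), 14 mm thick, on two rubber feet at the back, its front edge hanging free. Stays in place. Origin: on the bench (z = 0) straight below the middle of the plate's front edge; x points level under the plate, square to that edge, away from the robot; z up. Vise about 140 mm tall, over 110 mm behind the edge
- vise_gap (a point): point on the bench 60 mm in from the origin of vise, under the plate; same axes. The gap between bench and the plate's lower front edge is 7 to 21 mm, different each time and not measured. The edge is springy: once the wedge touches, it resists with about 18 N per mm of lift; it springs back down if the wedge is taken out
- wedge_head (a point): centre, half-way up, of the head of the plain wooden wedge: a block 34 mm long (x), 36 mm wide (y), 44 mm tall, to be gripped across its 36 mm width. The wedge lies flat on the bench. x points level to the thin end, z up. The head's centre is 22 mm above the wedge's flat underside and 137 mm behind the thin end
- wedge_tip (a point): middle of the wedge's thin end, at its underside (z = 0 when it lies on the bench); same axes as wedge_head. The taper before the head is 120 mm long, 36 mm wide, 26 mm thick at the head, falling evenly to 4 mm at the thin end
- wedge: the whole wedge, 154 mm long, about 120 g; origin at its underside, 77 mm behind the thin end; axes as wedge_head. It is tight when, left alone, it presses on the plate with over 3 N; more than 18 N at any time strains the plate. A level push of 13 N makes it press with about 11 N, and 4 to 9 N once let go (friction about 0.6, varying by 20 percent). Tight, it stays put
- offcut_mid (a point): bystander: centre of a square-ended wooden offcut 110 x 36 x 24 mm lying on the bench
- tape_mid (a point): bystander: centre of a clear tape roll lying flat, 96 mm across, 48 mm tall
- carton_mid (a point): bystander: centre of a small cardboard carton 120 x 90 x 70 mm
Things that resemble listed ones, but are neither listed nor needed, are in the scene too. Leave any purple or red look-alike of the wedge alone.

How it is judged:
By the outcome, as a careful person would: the job done as asked, in the order asked, and still so for the second after the job is handed in, with the robot touching nothing.
It also fails if it takes over 64 s, if anything falls off the work surface, if the arm or the gripper's body presses on something with over 40 N, if the wrist force passes 120 N, or if a joint passes its speed limit or range.

### The arm

A 6-joint arm with a two-finger parallel gripper is mounted at the origin on the work surface. World frame = base frame: x ahead of the robot, y to its left, z up, the work surface at z = 0. Lengths are in mm, angles in rad, forces in N, time in s.
With the tool pointing down it reaches from about 375 to 900 mm from the base axis. Payload 3.1 kg.
Tool frame: the origin (TCP) lies midway between the tips of the shut fingers; the grasp point (between the pads) lies 19 mm behind it; z points along the fingers, x is the direction in which the jaws open and shut, and the axes are right-handed (so a half turn about z gives the same grasp; the last joint's range is limited). The gripper opens to 87 mm and grips with 3 to 60 N. Pads are 19 mm wide; open, the fingers measure 117 mm over their backs; the gripper's body (75 mm by 190 mm) begins 51 mm behind the grasp point.
Start: joints at [-1.294, 0.527, 1.433, -0, 1.181, -0.178], TCP at [275.131, -561.159, 222.548] pointing down, gripper open.
Joint ranges: [-3.08, 3.08], [-0.75, 2.2], [0.22, 2.44], [-1.43, 4.57], [0, 2.65], [-2.85, 2.85]. Speed limits (rad/s): [2.79, 2.79, 3.14, 3.14, 3.14, 3.14].

### API

Orientations are given as a unit quaternion [w, x, y, z].
In Python, from bench import ctrl gives the robot as it stands. The module is installed in compiled form; this text tells all that it offers.
- The arm moves only by the tool jog_arm, never from a script. Its argument "targets" is text: rows parted by semicolons, each of 7 numbers parted by spaces: the shift along the world's x, y, z in mm, then the turn, a rotation vector about the world's x, y, z in rad, then the closure, from -1 (fully open) to 1 (shut), so that 0 is half open. A call has exactly 8 rows; each row is the pose to reach, as a shift and turn from the pose commanded when the call began; what a row does not reach only later rows make up. A row lasts 1/10 s, in which the tool goes at most 50 mm and 8.59 degrees, less where a joint would pass 70% of its speed; a pose out of reach is approached as far as the arm can. A call with a gripper value outside its range is refused whole. The fingers move at their own pace and stop on an object; "squeeze" is the grip in N (left out, the last holds). Time passes only in rows, so rows that repeat a pose let the fingers close, or fill a call up. It gives the time, the measured TCP pose, the force and the opening at its end, in the units of the state.
- ctrl.get_obs(): the state, without advancing time (a new reading comes with each control period).
- ctrl.get_image(name): name is "scene" or "top" or "wrist"; returns a dict with "color" (480x640x3 uint8, red, green, blue), "range_z" (480x640 float32, mm along the optical axis (not along the pixel's ray), 0 where there is no reading), "vertical_fov" (degrees; the focal length in pixels is half the picture's height over the tangent of half this angle, whatever the lens; pixels are square), "cx", "cy" (the principal point, pixels), "k1" (the pictures are not rectified: a ray, as slopes to the right and down, at radius r is drawn at 1 + k1 r^2 times it, then the intrinsics apply), "rvec" (rotation vector, rad) and "tvec" (3), from world to camera coordinates, as OpenCV has them; the wrist camera has in their place "hand_eye" (4x4, takes a point from camera to tool coordinates, whose origin is the TCP and whose axes are the tool frame's). Camera axes: x right, y down, z forward; pixel columns grow to the right and rows downward; lengths in mm; the calibration is good to about 2 mm. A picture is of the moment at which its call begins: read the wrist's pose just before it.
- ctrl.finish_job(): hands the job in, once; it reports no verdict.
Trained networks look in a picture, given as the dict that the camera call returned (one of the last four; its "shot" number tells which), for a name from the list of things; names that differ only in an ending like _2 or _b are one class to them, and where a whole thing is asked for, a point or a joint stands for the part that bears it (a point fixed in the world has none). Each returns a list of dicts, best first, with "confidence" (0 to 1); they miss things now and then, are a little off and sometimes report something else, mostly with a low value. They report only what shows in the picture. A call takes as long as a camera call. They do not tell look-alikes from the thing itself.
- ctrl.outline_of(picture, name): "region" (480x640 bool, what is visible of it).
- ctrl.place_of(picture, name): "xyz" ([x, y, z] in mm, in world coordinates, good to about 4 mm: a listed point, or the origin of a listed thing).
The state is a dict: "clock": time; "joint_positions": joint angles; "qd": joint speeds; "joint_torque": joint torques, N m; "tcp_pos": TCP position; "eef_rot": TCP orientation; "ft_force": force on the tool from outside, world axes, zero at the start; "ft_torque": the same for the moment, N m; "opening": opening from 0.0 (shut) to 1.0 (fully open).
Only numpy, scipy, OpenCV 4.12 (cv2) and the standard library are available. Lean on these libraries where they do the work, as an engineer would, in place of code of your own. Each camera call takes 0.05 s, during which the arm holds its last target. There are 200 camera calls.

## Working session

There is one attempt and no reset: what is moved stays moved. The work goes in short steps, Python scripts to look and compute and a tool call to move; the robot and the scene stay as the last step left them, time stands still between calls to the robot, and variables do not carry over. Pictures are saved under pics/ and viewed, about 8 in all and at most 12, crops included, and the job is handed in when it is done.

Besides the shell and the picture viewer there is one more tool, called after "Emit:" as a command line: name --argument value ..., lists and objects as JSON in quotes. jog_arm: Moves the arm, as the interface text tells. Its arguments: {"type":"object","properties":{"targets":{"type":"string"},"squeeze":{"type":"number"}},"required":["targets"]}

```bash
mkdir -p pics; cat > h.py <<'E'
import numpy as np,cv2
from bench import ctrl
from scipy.spatial.transform import Rotation as R
def cam(p,obs=None):
    """returns R,t camera->world"""
    if 'hand_eye' in p:
        q=np.array(obs['eef_rot']);T=np.eye(4);T[:3,:3]=R.from_quat(q[[1,2,3,0]]).as_matrix();T[:3,3]=obs['tcp_pos']
        M=T@np.array(p['hand_eye']);return M[:3,:3],M[:3,3]
    r=R.from_rotvec(np.ravel(p['rvec'])).as_matrix();return r.T,-r.T@np.ravel(p['tvec'])
def K(p):
    f=240/np.tan(np.radians(p['vertical_fov'])/2);return np.array([[f,0,p['cx']],[0,f,p['cy']],[0,0,1]])
def rays(p,uv):
    return cv2.undistortPoints(np.float64(uv).reshape(-1,1,2),K(p),np.array([p['k1'],0,0,0.])).reshape(-1,2)
def world(p,uv,obs=None):
    """depth-based"""
    uv=np.atleast_2d(uv);s=rays(p,uv);z=p['range_z'][uv[:,1].astype(int),uv[:,0].astype(int)]
    r,t=cam(p,obs);return (np.c_[s,np.ones(len(s))]*z[:,None])@r.T+t
def plane(p,uv,h,obs=None):
    r,t=cam(p,obs);d=np.c_[rays(p,uv),np.ones(len(np.atleast_2d(uv)))]@r.T
    return t+d*((h-t[2])/d[:,2])[:,None]
def proj(p,X,obs=None):
    r,t=cam(p,obs);return cv2.projectPoints(np.float64(X).reshape(-1,1,3),cv2.Rodrigues(r.T)[0],-r.T@t,K(p),np.array([p['k1'],0,0,0.]))[0].reshape(-1,2)
def save(n,p,crop=None,s=1):
    im=p['color'][...,::-1]
    if crop: im=im[crop[1]:crop[3],crop[0]:crop[2]]
    cv2.imwrite('pics/'+n,cv2.resize(im,None,fx=s,fy=s,interpolation=cv2.INTER_CUBIC))
E
python3 - <<'E'
from h import *
print(ctrl.get_obs())
for n in('scene','top'):
    p=ctrl.get_image(n);save(n+'0.png',p)
    for k in('vise','vise_gap','wedge_head','wedge_tip','wedge','offcut_mid','tape_mid','carton_mid'):
        print(n,k,[(np.round(d['xyz']).tolist(),round(d['confidence'],2),proj(p,d['xyz']).round().tolist()) for d in ctrl.place_of(p,k)])
E
```

```text
{'clock': 0.0, 'joint_positions': array([-1.29353220e+00,  5.28481016e-01,  1.43388961e+00, -4.95446825e-05,
        1.18139242e+00, -1.78497517e-01]), 'qd': array([-0.0011558 ,  0.00035981,  0.00165114, -0.00101015, -0.00086176,
        0.00124409]), 'joint_torque': array([ 4.21464656e-04, -4.40037239e+01, -1.76595318e+01,  6.32371916e-02,
        5.80844062e-02, -1.47126111e-04]), 'tcp_pos': array([ 274.90379252, -560.48399951,  221.56654959]), 'eef_rot': array([-7.11555318e-04,  8.48575741e-01, -5.29072806e-01, -8.19669503e-04]), 'ft_force': array([-0.11191988, -0.45286466,  0.19872784]), 'ft_torque': array([-0.00131714,  0.05596862, -0.00504295]), 'opening': 0.9970221154181637}
scene vise [([626.0, 47.0, -1.0], 0.82, [[362.0, 300.0]])]
scene vise_gap [([690.0, 54.0, -0.0], 0.92, [[380.0, 319.0]])]
scene wedge_head [([435.0, -147.0, 21.0], 0.87, [[251.0, 274.0]]), ([229.0, -194.0, 24.0], 0.85, [[198.0, 227.0]]), ([352.0, -348.0, 21.0], 0.62, [[160.0, 287.0]])]
scene wedge_tip [([560.0, -304.0, -2.0], 0.66, [[215.0, 350.0]]), ([290.0, -477.0, 2.0], 0.65, [[104.0, 296.0]]), ([359.0,
[... 474 characters left out ...]
482.0, 254.0]])]
top vise [([623.0, 47.0, 3.0], 0.75, [[290.0, 207.0]])]
top vise_gap [([688.0, 52.0, 2.0], 0.59, [[287.0, 184.0]])]
top wedge_head [([423.0, -287.0, 22.0], 0.7, [[415.0, 275.0]]), ([624.0, 46.0, -0.0], 0.29, [[290.0, 207.0]])]
top wedge_tip [([574.0, -148.0, -3.0], 0.76, [[361.0, 223.0]]), ([559.0, -301.0, 2.0], 0.72, [[416.0, 227.0]])]
top wedge [([484.0, -291.0, 5.0], 0.77, [[415.0, 254.0]]), ([495.0, -147.0, 0.0], 0.62, [[361.0, 251.0]])]
top offcut_mid [([511.0, 320.0, 15.0], 0.84, [[189.0, 248.0]])]
top tape_mid [([682.0, -343.0, 23.0], 0.97, [[430.0, 182.0]])]
top carton_mid [([696.0, 361.0, 39.0], 0.92, [[174.0, 180.0]]), ([685.0, 50.0, -2.0], 0.54, [[288.0, 186.0]])]
```

View pics/scene0.png

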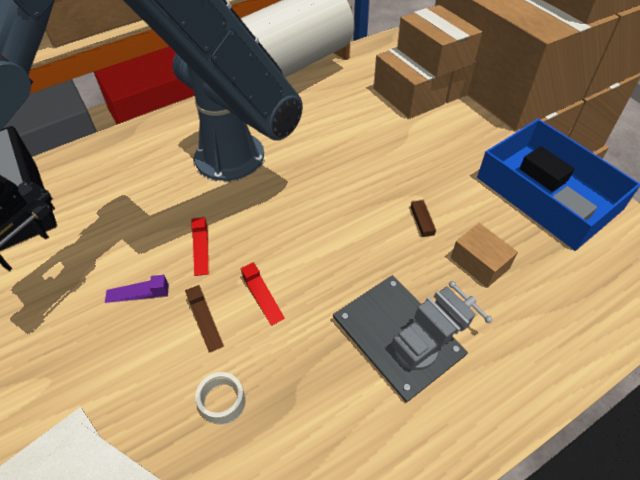

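View pics/top0.png

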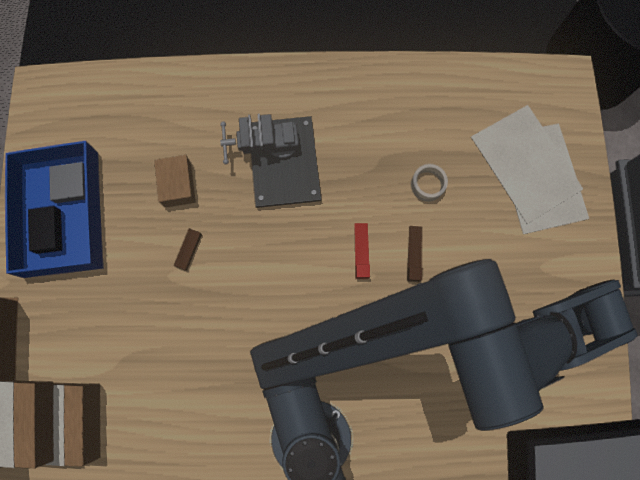

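Brown plain wedge at scene (205,320) / top (415,254) is the one meant. The look-alikes are red at scene (200,247) and (262,295), and purple at (137,290). I'll move above it and confirm with the wrist camera.

Emit:
jog_arm --targets "22 40 0 0 0 -0.07 -1; 44 80 0 0 0 -0.15 -1; 66 120 0 0 0 -0.25 -1; 88 160 0 0 0 -0.35 -1; 110 200 0 0 0 -0.45 -1; 132 240 0 0 0 -0.56 -1; 155 275 0 0 0 -0.56 -1; 155 275 0 0 0 -0.56 -1" --squeeze 15

```text
clock: 1.7
tcp_pos: [431.7, -281.5, 222.7]
eef_rot: [0.001, -0.672, 0.741, 0.001]
ft_force: [-0.0, -0.3, 0.4]
opening: 0.999
```

```bash
cat > m.py <<'E'
from h import *
import sys
def edge(p,obs=None):
    """fit min-area rect on wedge top outline; print"""
o=ctrl.get_obs();p=ctrl.get_image('wrist');save('wr_%s.png'%sys.argv[1],p)
print(o['clock'],o['tcp_pos'].round(1),R.from_quat(o['eef_rot'][[1,2,3,0]]).as_matrix().round(3).tolist(),o['ft_force'].round(2),o['opening'])
print('he',np.round(p['hand_eye'],2).tolist())
for k in('wedge_head','wedge_tip','wedge','vise','vise_gap'):
    print(k,[(np.round(d['xyz'],1).tolist(),round(d['confidence'],2),proj(p,d['xyz'],o).round().tolist()) for d in ctrl.place_of(p,k)])
b=[d for d in ctrl.outline_of(p,'wedge') if d['confidence']>.3]
for d in b:
    v,u=np.nonzero(d['region']);X=world(p,np.c_[u,v],o);c=p['color'][v,u].mean(0)
    print('outline',d['confidence'],c.round(),len(u),'bbox',u.min(),v.min(),u.max(),v.max())
    X=X[p['range_z'][v,u]>0]
    top=X[X[:,2]>X[:,2].max()-8];
    print(' zmax',np.percentile(X[:,2],[1,50,95,99]).round(1),'headrect',cv2.minAreaRect(top[:,:2].astype(np.float32)),'all',cv2.minAreaRect(X[:,:2].astype(np.float32)))
E
python3 m.py 1
```

```text
1.7 [ 431.7 -281.5  222.7] [[-0.098, -0.995, 0.0], [-0.995, 0.098, 0.002], [-0.002, -0.0, -1.0]] [-0.04 -0.28  0.43] 0.9988958354922283
he [[1.0, 0.0, -0.0, 0.16], [-0.0, 0.97, 0.26, -71.19], [0.0, -0.26, 0.97, -162.73], [0.0, 0.0, 0.0, 1.0]]
wedge_head [([346.0, -351.2, 24.5], 0.89, [[399.0, 293.0]]), ([429.4, -284.7, 21.9], 0.66, [[325.0, 218.0]]), ([438.9, -148.7, 23.6], 0.6, [[183.0, 222.0]]), ([232.8, -194.3, 23.2], 0.57, [[260.0, 401.0]])]
wedge_tip [([572.1, -148.7, -0.3], 0.86, [[165.0, 77.0]]), ([290.2, -480.6, 2.3], 0.66, [[516.0, 322.0]]), ([355.3, -249.0, -0.1], 0.64, [[298.0, 284.0]]), ([560.9, -298.8, 1.9], 0.56, [[326.0, 73.0]])]
wedge [([499.2, -145.3, -1.6], 0.96, [[177.0, 157.0]]), ([324.1, -406.0, -0.6], 0.89, [[446.0, 298.0]]), ([283.3, -219.8, 1.6], 0.68, [[279.0, 347.0]]), ([484.2, -299.8, -2.6], 0.6, [[335.0, 157.0]])]
vise []
vise_gap []
outline 0.78 [70. 40. 25.] 6729 bbox 307 70 347 243
 zmax [ 4.6 18.7 45.  45.8] headrect ((426.5280456542969, -286.2322082519531), (34.930633544921875, 34.18087387084961), 84.67989349365234) all ((486.08148193359375, -292.8089
[... 276 characters left out ...]
6640625, -138.88046264648438), (56.85565185546875, 167.73675537109375), 87.56170654296875)
outline 0.74 [136.  28.  25.] 2911 bbox 242 279 311 401
 zmax [  0.6  20.1  37.3 309.3] headrect ((458.38861083984375, -272.08404541015625), (1.0766814947128296, 3.5136539936065674), 5.106137752532959) all ((333.3784484863281, -237.65301513671875), (39.70458221435547, 259.4981994628906), 66.40963745117188)
outline 0.69 [52. 22. 70.] 2793 bbox 372 263 513 313
 zmax [ 2.2 27.1 45.3 45.9] headrect ((437.2505187988281, -325.7994079589844), (0.9926337003707886, 0.0589592307806015), 67.41875457763672) all ((343.16351318359375, -377.10675048828125), (201.11517333984375, 77.03050994873047), 49.564205169677734)
```

```bash
python3 -c "
import cv2;i=cv2.imread('pics/wr_1.png')[40:300,120:500];cv2.imwrite('pics/c1.png',cv2.resize(i,None,fx=2,fy=2))"
```

```text
(no output)
```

View pics/c1.png

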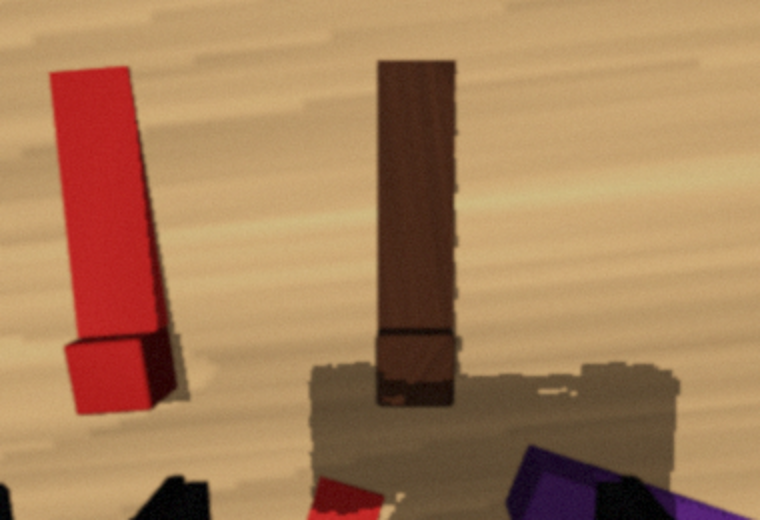

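Brown wedge confirmed: head at crop (415,367), tip at (416,60), plain wood. It is already square to the tool.

```bash
python3 -c "
from h import *
o=ctrl.get_obs();print(o['clock'],o['tcp_pos'],o['eef_rot'],o['ft_force'])
p=ctrl.get_image('top');d=ctrl.outline_of(p,'vise');print([x['confidence'] for x in d])
v,u=np.nonzero(d[0]['region']);X=world(p,np.c_[u,v]);ok=(X[:,2]>15)&(X[:,2]<45);X=X[ok];print('plate z pct',np.percentile(X[:,2],[5,50,95]))
print(cv2.minAreaRect(X[:,:2].astype(np.float32)))
b=[]
for y in range(-35,140,5):
  s=X[abs(X[:,1]-y)<4]
  if len(s)>5:b.append((y,s[:,0].min(),s[s[:,0]<s[:,0].min()+30,2].mean()))
print(np.round(b,1).tolist())
"
```

```text
2.05 [ 429.60019762 -287.53103013  222.52694318] [-1.01802780e-04 -6.68527279e-01  7.43687602e-01 -1.27713458e-04] [-0.71616993 -1.044766   -0.4499871 ]
[0.93, 0.73]
plate z pct [18.79403185 26.43686859 35.00864265]
((750.8482055664062, 61.96327209472656), (252.73794555664062, 180.89227294921875), 4.956899166107178)
[[-35.0, 632.3, 29.3], [-30.0, 632.3, 28.4], [-25.0, 631.6, 28.6], [-20.0, 632.6, 29.9], [-15.0, 631.8, 29.2], [-10.0, 631.6, 29.2], [-5.0, 631.3, 29.1], [0.0, 630.7, 29.0], [5.0, 629.2, 29.1], [10.0, 629.2, 30.0], [15.0, 629.0, 29.8], [20.0, 629.0, 28.2], [25.0, 628.7, 28.4], [30.0, 627.9, 28.9], [35.0, 626.5, 29.3], [40.0, 626.5, 29.3], [45.0, 627.5, 29.4], [50.0, 625.7, 28.8], [55.0, 625.1, 27.7], [60.0, 625.4, 28.5], [65.0, 625.9, 29.3], [70.0, 624.2, 29.5], [75.0, 624.2, 29.2], [80.0, 624.0, 28.6], [85.0, 624.0, 28.2], [90.0, 621.3, 28.8], [95.0, 621.3, 29.1], [100.0, 622.1, 29.6], [105.0, 621.4, 30.5], [110.0, 620.1, 29.4], [115.0, 620.1, 29.1], [120.0, 620.8, 30.5], [125.0, 619.7, 31.3], [130.0, 619.7, 29.3], [135.0, 618.8, 28.3]]
```

Emit:
jog_arm --targets "-2 0 -45 0 0 0 -1; -2 0 -90 0 0 0 -1; -2 0 -135 0 0 0 -1; -2 0 -170 0 0 0 -1; -2 0 -195 0 0 0 -1; -2 0 -207 0 0 0 -1; -2 0 -215 0 0 0 -1; -2 0 -215 0 0 0 -1" --squeeze 30

```text
clock: 2.95
tcp_pos: [428.1, -286.5, 7.3]
eef_rot: [-0.0, -0.669, 0.743, 0.0]
ft_force: [-1.0, -0.5, -0.1]
opening: 1.0
```

```bash
python3 -c "
from h import *
o=ctrl.get_obs();print(o['clock'],o['tcp_pos'],o['ft_force'])"
```

```text
2.95 [ 428.07290196 -286.5005331     7.26826933] [-1.03972037 -0.51600464 -0.0632924 ]
```

Emit:
jog_arm --targets "0 0 0 0 0 0 1; 0 0 0 0 0 0 1; 0 0 0 0 0 0 1; 0 0 0 0 0 0 1; 0 0 0 0 0 0 1; 0 0 0 0 0 0 1; 0 0 0 0 0 0 1; 0 0 0 0 0 0 1"

```text
clock: 3.75
tcp_pos: [428.1, -286.2, 7.6]
eef_rot: [-0.0, -0.669, 0.743, -0.0]
ft_force: [-0.5, 0.3, 1.2]
opening: 0.414
```

Emit:
jog_arm --targets "0 0 10 0 0 0 1; 0 0 30 0 0 0 1; 0 0 55 0 0 0 1; 0 0 80 0 0 0 1; 0 0 90 0 0 0 1; 0 0 90 0 0 0 1; 0 0 90 0 0 0 1; 0 0 90 0 0 0 1"

```text
clock: 4.55
tcp_pos: [427.4, -285.5, 96.5]
eef_rot: [-0.0, -0.669, 0.743, 0.001]
ft_force: [-0.4, -0.1, -1.8]
opening: 0.411
```

```bash
python3 m.py 2
```

```text
4.55 [ 427.4 -285.5   96.5] [[-0.104, -0.995, -0.002], [-0.995, 0.104, 0.002], [-0.002, 0.002, -1.0]] [-0.44 -0.13 -1.76] 0.4109198848546436
he [[1.0, 0.0, -0.0, 0.16], [-0.0, 0.97, 0.26, -71.19], [0.0, -0.26, 0.97, -162.73], [0.0, 0.0, 0.0, 1.0]]
wedge_head [([424.6, -288.0, 109.4], 0.73, [[327.0, 318.0]]), ([436.7, -148.6, 24.4], 0.56, [[107.0, 261.0]])]
wedge_tip [([570.9, -150.1, -2.2], 0.91, [[79.0, 42.0]]), ([292.3, -478.4, 1.5], 0.64, [[587.0, 387.0]])]
wedge [([497.5, -145.2, -0.9], 0.87, [[100.0, 163.0]]), ([486.5, -295.8, 87.7], 0.83, [[330.0, 166.0]])]
vise []
vise_gap []
outline 0.91 [202.  39.  36.] 18838 bbox 42 32 150 299
 zmax [ 2.2 17.4 44.8 45.5] headrect ((437.05145263671875, -147.5038604736328), (36.95429992675781, 34.07878875732422), 89.34217071533203) all ((497.8497619628906, -134.79510498046875), (68.38996887207031, 154.89674377441406), 87.32994079589844)
outline 0.79 [124.  60. 154.] 467 bbox 569 363 594 389
 zmax [  0.3   5.9   8.4 190.5] headrect ((448.2100524902344, -338.6272888183594), (0.5324445962905884, 2.9400646686553955), 84.44131469726562) all ((372.1239318847656, -408.1951599121094), (208.46180725097656, 16.663076400756836), 43.72091293334961)
outline 0.69 [83. 48. 31.] 32143 bbox 272 0 370 383
 zmax [ 95.6 107.4 133.6 134.2] headrect ((426.23785400390625, -285.4595031738281), (36.11377716064453, 34.44028854370117), 83.75984191894531) all ((492.88079833984375, -298.3442077636719), (49.38813018798828, 169.94793701171875), 83.39326477050781)
outline 0.48 [143.  27.  24.] 53 bbox 269 371 275 384
 zmax [ 7.6 10.  10.9 11.3] headrect ((331.5234069824219, -238.9306182861328), (4.521242141723633, 10.252669334411621), 84.00421142578125) all ((331.5234069824219, -238.9306182861328), (4.521242141723633, 10.252669334411621), 84.00421142578125)
```

Emit:
jog_arm --targets "4 42 0 0 0 0.03 1; 8 84 0 0 0 0.06 1; 12 126 0 0 0 0.09 1; 16 168 0 0 0 0.12 1; 20 210 0 0 0 0.15 1; 24 252 0 0 0 0.19 1; 28 294 0 0 0 0.19 1; 31 323 0 0 0 0.19 1"

```text
clock: 5.7
tcp_pos: [458.8, 39.3, 97.6]
eef_rot: [-0.0, 0.737, -0.676, -0.0]
ft_force: [0.0, -0.6, -1.3]
opening: 0.414
```

Emit:
jog_arm --targets "0 0 0 0 0 0 1; 0 0 0 0 0 0 1; 0 0 0 0 0 0 1; 0 0 0 0 0 0 1; 0 0 0 0 0 0 1; 0 0 0 0 0 0 1; 0 0 0 0 0 0 1; 0 0 0 0 0 0 1"

```text
clock: 6.5
tcp_pos: [459.1, 36.6, 97.6]
eef_rot: [-0.0, 0.737, -0.676, 0.0]
ft_force: [-0.4, -0.0, -1.7]
opening: 0.409
```

```bash
cat > v.py <<'E'
from h import *
import sys
o=ctrl.get_obs();p=ctrl.get_image('wrist');save('v_%s.png'%sys.argv[1],p)
print(o['clock'],o['tcp_pos'].round(1),R.from_quat(o['eef_rot'][[1,2,3,0]]).as_matrix().round(4).tolist(),o['ft_force'].round(2),o['ft_torque'].round(2))
for k in('vise','vise_gap','wedge_tip'):
    print(k,[(np.round(d['xyz'],1).tolist(),round(d['confidence'],2)) for d in ctrl.place_of(p,k)])
v,u=np.mgrid[0:480:2,0:640:2];uv=np.c_[u.ravel(),v.ravel()]
X=world(p,uv,o);c=p['color'][uv[:,1],uv[:,0]].astype(int)
grey=(np.ptp(c,axis=1)<25)&(c.max(1)<120)&(X[:,2]>15)&(X[:,2]<45)&(X[:,0]>590)&(X[:,1]>-70)&(X[:,1]<170)
G=X[grey];print(len(G),np.percentile(G[:,2],[5,50,95]))
b=[]
for y in range(-45,145,4):
  s=G[abs(G[:,1]-y)<3]
  if len(s)>8:b.append((y,s[:,0].min(),np.median(s[s[:,0]<s[:,0].min()+15,2])))
b=np.array(b)
if len(b):
  print('y extent',G[:,1].min(),G[:,1].max())
  m=np.abs(b[:,1]-np.polyval(np.polyfit(b[:,0],b[:,1],1),b[:,0]))<4;f=np.polyfit(b[m,0],b[m,1],1);print('edge x at y=51',np.polyval(f,51),'yaw',-f[0],'ztop',np.median(b[m,2]),b.round(1).tolist())
  # side corners of front strip
  n=np.array([1,-f[0]])/np.hypot(1,f[0]);t=np.array([f[0],1])/np.hypot(1,f[0])
  d=(G[:,:2]-[f[1],0])@n;e=(G[:,:2]-[f[1],0])@t;k=(d>2)&(d<20);mid=(e[k].min()+e[k].max())/2
  print('strip extents',e[k].min(),e[k].max(),'mid xy',np.array([f[1],0])+mid*t)
W=(X[:,2]>85)&(c.max(1)<130)&(X[:,0]>400)&(X[:,0]<640)&(abs(X[:,1]-40)<60)&(c[:,0]-c[:,2]>15)
print('wedge held',cv2.minAreaRect(X[W][:,:2].astype(np.float32)) if W.any() else None)
E
python3 v.py 1
```

```text
6.5 [459.1  36.6  97.6] [[0.0853, -0.9964, 0.0], [-0.9964, -0.0853, -0.0], [0.0, -0.0, -1.0]] [-0.36 -0.03 -1.69] [0.01 0.05 0.  ]
vise []
vise_gap []
wedge_tip [([571.9, -147.4, -2.4], 0.73)]Traceback (most recent call last):
  File "v.py", line 10, in <module>
    G=X[grey];print(len(G),np.percentile(G[:,2],[5,50,95]))
                           ~~~~~~~~~~~~~^^^^^^^^^^^^^^^^^^
    return _quantile_unchecked(
        a, q, axis, out, overwrite_input, method, keepdims, weights)
    return _ureduce(a,
                    func=_quantile_ureduce_func,
    ...<5 lines>...
                    overwrite_input=overwrite_input,
                    method=method)
    r = func(a, **kwargs)
    result = _quantile(arr,
                       quantiles=q,
    ...<2 lines>...
                       out=out,
                       weights=wgt)
    slices_having_nans = np.isnan(arr[-1, ...])
                                  ~~~^^^^^^^^^
IndexError: index -1 is out of bounds for axis 0 with size 0
```

Emit:
jog_arm --targets "8 0 35 0 0 0 1; 16 0 70 0 0 0 1; 24 0 105 0 0 0 1; 32 0 130 0 0 0 1; 40 0 130 0 0 0 1; 40 0 130 0 0 0 1; 40 0 130 0 0 0 1; 40 0 130 0 0 0 1"

```text
clock: 7.5
tcp_pos: [497.3, 37.1, 225.7]
eef_rot: [0.001, 0.737, -0.676, -0.002]
ft_force: [0.4, -0.1, -1.3]
opening: 0.41
```

```bash
sed -i 's/X\[:,2\]>85/X[:,2]>200/' v.py; python3 v.py 2
```

```text
7.5 [497.3  37.1 225.7] [[0.0857, -0.9963, -0.0047], [-0.9963, -0.0857, 0.0007], [-0.0011, 0.0046, -1.0]] [ 0.39 -0.11 -1.32] [-0.    0.   -0.02]
vise []
vise_gap []
wedge_tip [([573.5, -152.4, -1.3], 0.94)]
1835 [27.62112714 29.4935298  31.29799775]
y extent -39.48235546302973 141.31387790011433
edge x at y=51 627.5025043154676 yaw 0.0859156966777985 ztop 30.254579389747207 [[-41.0, 635.2, 30.4], [-37.0, 634.9, 29.9], [-33.0, 634.9, 30.0], [-29.0, 634.1, 30.3], [-25.0, 634.1, 30.2], [-21.0, 633.8, 30.3], [-17.0, 633.4, 30.3], [-13.0, 633.0, 30.1], [-9.0, 632.8, 30.2], [-5.0, 632.3, 30.2], [-1.0, 632.2, 30.2], [3.0, 631.7, 30.1], [7.0, 631.3, 30.1], [11.0, 645.1, 30.1], [91.0, 624.0, 30.3], [95.0, 623.6, 30.2], [99.0, 623.3, 30.3], [103.0, 623.1, 30.3], [107.0, 622.6, 30.4], [111.0, 622.2, 30.2], [115.0, 621.9, 30.4], [119.0, 621.5, 30.2], [123.0, 621.1, 30.5], [127.0, 620.8, 30.4], [131.0, 620.2, 30.3], [135.0, 620.2, 30.3], [139.0, 621.2, 30.1]]
strip extents -40.70544687744574 136.7398264506284 mid xy [627.7739167   47.84094529]
wedge held ((549.5440673828125, 41.60323715209961), (116.38024139404297, 128.53273010253906), 54.53078842163086)
```

View pics/v_2.png

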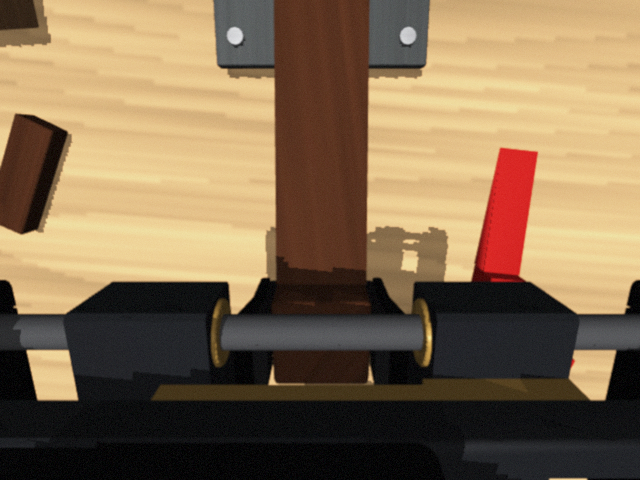

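Emit:
jog_arm --targets "-11 -1 -30 0 0 0 1; -22 -2 -70 0 0 0 1; -22 -2 -110 0 0 0 1; -22 -2 -150 0 0 0 1; -22 -2 -185 0 0 0 1; -22 -2 -205 0 0 0 1; -22 -2 -216 0 0 0 1; -22 -2 -216 0 0 0 1" --squeeze 35

```text
clock: 8.5
tcp_pos: [476.6, 34.9, 10.3]
eef_rot: [0.001, 0.737, -0.676, -0.001]
ft_force: [-1.0, 0.0, -1.3]
opening: 0.415
```

Emit:
jog_arm --targets "0 0 -1 0 0 0 1; 0 0 -2 0 0 0 1; 0 0 -3 0 0 0 1; 0 0 -4 0 0 0 1; 0 0 -4 0 0 0 1; 0 0 -4 0 0 0 1; 0 0 -4 0 0 0 1; 0 0 -4 0 0 0 1"

```text
clock: 9.3
tcp_pos: [477.1, 34.9, 7.6]
eef_rot: [-0.0, 0.737, -0.676, 0.0]
ft_force: [-0.3, -1.0, -1.1]
opening: 0.411
```

```bash
cat > s.py <<'E'
from h import *
for i in range(2):
  o=ctrl.get_obs();f=o['ft_force'];d=np.array([.9963,.0857,0])
  print(round(o['clock'],2),o['tcp_pos'].round(1),'F',f.round(2),'push',round(-f@d,2),'tau',o['ft_torque'].round(2),'s_in',round(float((o['tcp_pos']-[627.8,47.8,0])@d)-1.2+137,1), 'lat',round(float((o['tcp_pos']-[627.8,47.8,0])@[-.0857,.9963,0]),1))
  if i<1: ctrl.get_image('top')
E
python3 s.py
```

```text
9.3 [477.1  34.9   7.6] F [-0.25 -1.03 -1.06] push 0.34 tau [0.04 0.06 0.03] s_in -15.4 lat 0.0
9.35 [477.2  34.8   7.6] F [ 0.29 -0.29 -0.83] push -0.27 tau [0.05 0.03 0.03] s_in -15.4 lat -0.0
```

Emit:
jog_arm --targets "0 0 -0.3 0 0 0 1; 0 0 -0.5 0 0 0 1; 10 0.9 -0.5 0 0 0 1; 20 1.7 -0.5 0 0 0 1; 30 2.6 -0.5 0 0 0 1; 40 3.4 -0.5 0 0 0 1; 50 4.3 -0.5 0 0 0 1; 55 4.7 -0.5 0 0 0 1"

```text
clock: 10.15
tcp_pos: [530.9, 39.7, 7.5]
eef_rot: [0.001, 0.737, -0.676, -0.001]
ft_force: [-6.3, -1.6, 11.3]
opening: 0.412
```

```bash
python3 s.py
```

```text
10.15 [530.9  39.7   7.5] F [-6.28 -1.63 11.29] push 6.4 tau [-0.1   1.05 -0.  ] s_in 38.6 lat 0.2
10.2 [531.6  39.7   7.5] F [-2.96  0.48  6.9 ] push 2.91 tau [0.1  0.43 0.  ] s_in 39.3 lat 0.2
```

Emit:
jog_arm --targets "0 0 0.3 0 0 0 1; 0 0 0.4 0 0 0 1; 0 0 0.4 0 0 0 1; 0 0 0.4 0 0 0 1; 0 0 0.4 0 0 0 1; 0 0 0.4 0 0 0 1; 0 0 0.4 0 0 0 1; 0 0 0.4 0 0 0 1"

```text
clock: 11.0
tcp_pos: [531.7, 39.7, 7.5]
eef_rot: [0.0, 0.737, -0.676, -0.0]
ft_force: [-2.2, 1.0, 5.0]
opening: 0.407
```

```bash
python3 s.py
```

```text
11.0 [531.7  39.7   7.5] F [-2.22  1.05  4.96] push 2.13 tau [0.2  0.43 0.04] s_in 39.3 lat 0.2
11.05 [531.6  39.7   7.5] F [-2.93  1.18  5.32] push 2.82 tau [0.26 0.44 0.02] s_in 39.3 lat 0.2
```

Emit:
jog_arm --targets "0 0 0.3 0 0 0 1; 1 0.1 0.3 0 0 0 1; 2 0.2 0.3 0 0 0 1; 4 0.3 0.3 0 0 0 1; 6 0.5 0.3 0 0 0 1; 8 0.7 0.3 0 0 0 1; 10 0.9 0.3 0 0 0 1; 10 0.9 0.3 0 0 0 1"

```text
clock: 11.85
tcp_pos: [543.1, 40.4, 7.7]
eef_rot: [-0.0, 0.737, -0.676, 0.001]
ft_force: [-0.6, -0.1, -1.9]
opening: 0.409
```

```bash
python3 s.py
```

```text
11.85 [543.1  40.4   7.7] F [-0.6  -0.09 -1.87] push 0.6 tau [0.05 0.01 0.03] s_in 50.8 lat -0.2
11.9 [542.7  40.4   7.6] F [-1.38  0.46 -1.61] push 1.33 tau [ 0.02  0.02 -0.02] s_in 50.4 lat -0.1
```

Emit:
jog_arm --targets "1 0.1 -0.1 0 0 0 1; 2 0.2 -0.1 0 0 0 1; 3 0.3 -0.1 0 0 0 1; 4 0.3 -0.1 0 0 0 1; 5 0.4 -0.1 0 0 0 1; 6 0.5 -0.1 0 0 0 1; 7 0.6 -0.1 0 0 0 1; 8 0.7 -0.1 0 0 0 1"

```text
clock: 12.7
tcp_pos: [550.2, 41.2, 7.6]
eef_rot: [-0.0, 0.737, -0.676, -0.0]
ft_force: [-0.1, -0.7, -1.1]
opening: 0.412
```

```bash
python3 s.py
```

```text
12.7 [550.2  41.2   7.6] F [-0.09 -0.68 -1.06] push 0.15 tau [ 0.03 -0.01  0.04] s_in 57.9 lat 0.0
12.75 [550.5  41.1   7.7] F [ 0.91  0.71 -1.42] push -0.97 tau [-0.01  0.05  0.03] s_in 58.2 lat -0.0
```

Emit:
jog_arm --targets "0.6 0.05 -0.1 0 0 0 1; 1.2 0.1 -0.1 0 0 0 1; 1.8 0.15 -0.1 0 0 0 1; 2.4 0.2 -0.1 0 0 0 1; 3 0.25 -0.1 0 0 0 1; 3.5 0.3 -0.1 0 0 0 1; 4 0.35 -0.1 0 0 0 1; 4 0.35 -0.1 0 0 0 1"

```text
clock: 13.55
tcp_pos: [554.2, 41.5, 7.6]
eef_rot: [-0.0, 0.737, -0.676, 0.0]
ft_force: [-1.8, -0.3, -0.5]
opening: 0.415
```

```bash
python3 s.py
```

```text
13.55 [554.2  41.5   7.6] F [-1.76 -0.31 -0.52] push 1.78 tau [ 0.04  0.15 -0.06] s_in 62.0 lat 0.0
13.6 [554.2  41.5   7.6] F [-0.49 -0.55 -0.09] push 0.54 tau [-0.    0.13  0.03] s_in 61.9 lat 0.0
```

Emit:
jog_arm --targets "0.5 0.05 0 0 0 0 1; 1 0.1 0 0 0 0 1; 1.5 0.13 0 0 0 0 1; 2 0.17 0 0 0 0 1; 2.5 0.21 0 0 0 0 1; 3 0.25 0 0 0 0 1; 3 0.25 0 0 0 0 1; 3 0.25 0 0 0 0 1"

```text
clock: 14.4
tcp_pos: [556.1, 41.8, 7.6]
eef_rot: [0.001, 0.737, -0.676, -0.001]
ft_force: [-5.3, -0.8, 3.9]
opening: 0.408
```

```bash
python3 s.py
```

```text
14.4 [556.1  41.8   7.6] F [-5.25 -0.84  3.86] push 5.31 tau [-0.13  0.86 -0.  ] s_in 63.8 lat 0.2
14.45 [556.1  41.8   7.6] F [-6.02 -0.87  4.99] push 6.07 tau [-0.19  0.86  0.03] s_in 63.9 lat 0.2
```

Emit:
jog_arm --targets "0 0 0.1 0 0 0 1; 0 0 0.2 0 0 0 1; 0 0 0.2 0 0 0 1; 0 0 0.2 0 0 0 1; 0 0 0.2 0 0 0 1; 0 0 0.2 0 0 0 1; 0 0 0.2 0 0 0 1; 0 0 0.2 0 0 0 1"

```text
clock: 15.25
tcp_pos: [556.9, 41.8, 7.6]
eef_rot: [0.0, 0.737, -0.676, -0.0]
ft_force: [-4.4, -0.1, 0.6]
opening: 0.407
```

```bash
python3 s.py
```

```text
15.25 [556.9  41.8   7.6] F [-4.39 -0.08  0.6 ] push 4.38 tau [-0.01  0.81  0.05] s_in 64.7 lat 0.1
15.3 [557.1  41.8   7.6] F [-4.3   0.35  0.34] push 4.26 tau [0.05 0.84 0.04] s_in 64.8 lat 0.1
```

Emit:
jog_arm --targets "0.2 0 0.05 0 0 0 1; 0.4 0.03 0.1 0 0 0 1; 0.6 0.05 0.1 0 0 0 1; 0.8 0.07 0.1 0 0 0 1; 1 0.08 0.1 0 0 0 1; 1.2 0.1 0.1 0 0 0 1; 1.2 0.1 0.1 0 0 0 1; 1.2 0.1 0.1 0 0 0 1"

```text
clock: 16.1
tcp_pos: [558.0, 41.8, 7.6]
eef_rot: [0.0, 0.737, -0.676, -0.0]
ft_force: [-5.2, -0.6, -3.0]
opening: 0.413
```

```bash
python3 s.py
```

```text
16.1 [558.   41.8   7.6] F [-5.16 -0.62 -3.03] push 5.2 tau [-0.17  0.87  0.03] s_in 65.7 lat 0.0
16.15 [558.   41.8   7.7] F [-4.78 -0.94 -4.38] push 4.84 tau [-0.09  0.93  0.03] s_in 65.7 lat 0.0
```

Emit:
jog_arm --targets "0.2 0 -0.05 0 0 0 1; 0.4 0.03 -0.1 0 0 0 1; 0.6 0.05 -0.1 0 0 0 1; 0.8 0.07 -0.1 0 0 0 1; 1 0.08 -0.1 0 0 0 1; 1 0.08 -0.1 0 0 0 1; 1 0.08 -0.1 0 0 0 1; 1 0.08 -0.1 0 0 0 1"

```text
clock: 16.95
tcp_pos: [558.4, 41.9, 7.6]
eef_rot: [0.001, 0.737, -0.676, -0.001]
ft_force: [-6.3, -1.2, -2.7]
opening: 0.407
```

```bash
python3 s.py
```

```text
16.95 [558.4  41.9   7.6] F [-6.26 -1.16 -2.72] push 6.34 tau [-0.15  1.    0.01] s_in 66.2 lat 0.1
17.0 [558.4  42.    7.6] F [-5.92 -0.09 -2.92] push 5.9 tau [-0.21  1.05 -0.03] s_in 66.2 lat 0.1
```

Emit:
jog_arm --targets "0.2 0 -0.05 0 0 0 1; 0.4 0.03 -0.1 0 0 0 1; 0.6 0.05 -0.1 0 0 0 1; 0.8 0.07 -0.1 0 0 0 1; 1 0.08 -0.1 0 0 0 1; 1.2 0.1 -0.1 0 0 0 1; 1.2 0.1 -0.1 0 0 0 1; 1.2 0.1 -0.1 0 0 0 1"

```text
clock: 17.8
tcp_pos: [558.7, 42.0, 7.6]
eef_rot: [0.001, 0.737, -0.676, -0.001]
ft_force: [-8.1, -0.7, -1.0]
opening: 0.408
```

```bash
python3 s.py
```

```text
17.8 [558.7  42.    7.6] F [-8.05 -0.71 -0.95] push 8.08 tau [-0.26  1.19  0.01] s_in 66.4 lat 0.2
17.85 [558.7  42.    7.6] F [-6.95 -1.12 -0.31] push 7.02 tau [-0.24  1.15  0.02] s_in 66.4 lat 0.2
```

Emit:
jog_arm --targets "0.3 0 0 0 0 0 1; 0.6 0.05 0 0 0 0 1; 0.9 0.08 0 0 0 0 1; 1.2 0.1 0 0 0 0 1; 1.5 0.13 0 0 0 0 1; 1.8 0.15 0 0 0 0 1; 1.8 0.15 0 0 0 0 1; 1.8 0.15 0 0 0 0 1"

```text
clock: 18.65
tcp_pos: [559.1, 42.2, 7.6]
eef_rot: [0.002, 0.737, -0.676, -0.002]
ft_force: [-10.5, -1.9, 1.2]
opening: 0.41
```

```bash
python3 s.py
```

```text
18.65 [559.1  42.2   7.6] F [-10.49  -1.9    1.19] push 10.61 tau [-0.39  1.47 -0.01] s_in 66.9 lat 0.3
18.7 [559.1  42.2   7.6] F [-9.99 -1.83  0.9 ] push 10.11 tau [-0.34  1.41 -0.04] s_in 66.9 lat 0.3
```

Emit:
jog_arm --targets "0.3 0 0.05 0 0 0 1; 0.6 0.05 0.1 0 0 0 1; 0.9 0.08 0.1 0 0 0 1; 1.2 0.1 0.1 0 0 0 1; 1.5 0.12 0.1 0 0 0 1; 1.7 0.14 0.1 0 0 0 1; 1.7 0.14 0.1 0 0 0 1; 1.7 0.14 0.1 0 0 0 1"

```text
clock: 19.5
tcp_pos: [559.6, 42.4, 7.6]
eef_rot: [0.003, 0.737, -0.676, -0.003]
ft_force: [-11.5, -2.4, 2.9]
opening: 0.415
```

```bash
python3 s.py
```

```text
19.5 [559.6  42.4   7.6] F [-11.49  -2.42   2.92] push 11.65 tau [-0.44  1.64 -0.03] s_in 67.4 lat 0.5
19.55 [559.6  42.4   7.6] F [-11.81  -2.63   1.45] push 12.0 tau [-0.43  1.67 -0.02] s_in 67.4 lat 0.5
```

```bash
python3 -c "
from h import *
o=ctrl.get_obs();M=R.from_quat(o['eef_rot'][[1,2,3,0]]).as_matrix();print(M.round(4).tolist())
print('tool z . fwd',M[:,2]@[.9963,.0857,0],'lat',M[:,2]@[-.0857,.9963,0])"; python3 s.py
```

```text
[[0.0862, -0.9962, -0.0089], [-0.9963, -0.0862, 0.0003], [-0.001, 0.0088, -1.0]]
tool z . fwd -0.008806526856213519 lat 0.001008956078674587
19.55 [559.6  42.4   7.6] F [-11.81  -2.63   1.45] push 12.0 tau [-0.43  1.67 -0.02] s_in 67.4 lat 0.5
19.6 [559.6  42.4   7.6] F [-11.65  -2.46   1.26] push 11.82 tau [-0.56  1.61 -0.05] s_in 67.4 lat 0.4
```

Emit:
jog_arm --targets "0 0 0 0.0002 -0.002 0 1; 0 0 0 0.0004 -0.004 0 1; 0 0 0 0.0006 -0.006 0 1; 0 0 0 0.0008 -0.009 0 1; 0 0 0 0.0008 -0.009 0 1; 0 0 0 0.0008 -0.009 0 1; 0 0 0 0.0008 -0.009 0 1; 0 0 0 0.0008 -0.009 0 1"

```text
clock: 20.4
tcp_pos: [559.7, 42.4, 7.6]
eef_rot: [-0.0, 0.737, -0.676, -0.0]
ft_force: [-10.8, -0.9, 1.7]
opening: 0.406
```

```bash
cat >> s.py <<'E'
M=R.from_quat(o['eef_rot'][[1,2,3,0]]).as_matrix();print('pitch nose-down',round(-M[:,2]@d,4),'yaw',np.arctan2(-M[1,1],-M[0,1]).round(4))
E
python3 s.py
```

```text
20.4 [559.7  42.4   7.6] F [-10.84  -0.9    1.72] push 10.87 tau [-0.51  1.94 -0.06] s_in 67.5 lat 0.5
20.45 [559.7  42.4   7.6] F [-10.56  -2.42   2.76] push 10.73 tau [-0.48  1.88 -0.05] s_in 67.5 lat 0.5
pitch nose-down -0.0002 yaw 0.0863
```

Emit:
jog_arm --targets "0.3 0.02 0.05 0 -0.0003 0 1; 0.5 0.04 0.05 0 -0.0006 0 1; 0.8 0.06 0.05 0 -0.001 0 1; 1.1 0.08 0.05 0 -0.0013 0 1; 1.4 0.1 0.05 0 -0.0015 0 1; 1.4 0.1 0.05 0 -0.0015 0 1; 1.4 0.1 0.05 0 -0.0015 0 1; 1.4 0.1 0.05 0 -0.0015 0 1"

```text
clock: 21.25
tcp_pos: [559.7, 42.4, 7.6]
eef_rot: [0.0, 0.737, -0.676, -0.001]
ft_force: [-13.5, -2.8, 4.9]
opening: 0.408
```

```bash
python3 s.py
```

```text
21.25 [559.7  42.4   7.6] F [-13.47  -2.81   4.86] push 13.66 tau [-0.66  2.18 -0.08] s_in 67.5 lat 0.5
21.3 [559.7  42.4   7.6] F [-13.29  -3.55   3.72] push 13.55 tau [-0.69  2.14 -0.03] s_in 67.5 lat 0.5
pitch nose-down 0.0013 yaw 0.0866
```

Emit:
jog_arm --targets "0 0 0.1 0 0 0 1; 0 0 0.2 0 0 0 1; 0 0 0.25 0 -0.0005 0 1; 0 0 0.25 0 -0.001 0 1; 0 0 0.25 0 -0.001 0 1; 0 0 0.25 0 -0.001 0 1; 0 0 0.25 0 -0.001 0 1; 0 0 0.25 0 -0.001 0 1"

```text
clock: 22.1
tcp_pos: [559.8, 42.5, 7.6]
eef_rot: [-0.0, 0.737, -0.676, -0.0]
ft_force: [-12.0, -2.4, 2.0]
opening: 0.411
```

```bash
python3 s.py
```

```text
22.1 [559.8  42.5   7.6] F [-12.04  -2.43   2.  ] push 12.2 tau [-0.59  2.12 -0.07] s_in 67.6 lat 0.5
22.15 [559.8  42.5   7.5] F [-12.59  -2.24   2.08] push 12.73 tau [-0.63  2.11 -0.04] s_in 67.6 lat 0.5
pitch nose-down 0.0001 yaw 0.0866
```

Emit:
jog_arm --targets "0.2 0 0.1 0 0 0 1; 0.4 0 0.2 0 -0.0005 0 1; 0.6 0 0.2 0 -0.001 0 1; 0.8 0 0.2 0 -0.001 0 1; 0.8 0 0.2 0 -0.001 0 1; 0.8 0 0.2 0 -0.001 0 1; 0.8 0 0.2 0 -0.001 0 1; 0.8 0 0.2 0 -0.001 0 1"

```text
clock: 22.95
tcp_pos: [560.1, 42.6, 7.6]
eef_rot: [-0.0, 0.737, -0.676, -0.001]
ft_force: [-12.7, -2.3, 1.8]
opening: 0.409
```

```bash
python3 s.py
```

```text
22.95 [560.1  42.6   7.6] F [-12.72  -2.31   1.79] push 12.87 tau [-0.63  2.2  -0.11] s_in 67.9 lat 0.6
23.0 [560.1  42.6   7.6] F [-12.37  -3.27   0.66] push 12.61 tau [-0.66  2.2  -0.1 ] s_in 67.9 lat 0.6
pitch nose-down 0.0003 yaw 0.0866
```

Emit:
jog_arm --targets "-0.5 0 0 0 0 0 1; -1 0 0 0 0 0 1; -1.5 0 0 0 0 0 1; -2 0 0 0 0 0 1; -2 0 0 0 0 0 1; -2 0 0 0 0 0 1; -2 0 0 0 0 0 1; -2 0 0 0 0 0 1"

```text
clock: 23.8
tcp_pos: [560.1, 42.5, 7.6]
eef_rot: [-0.002, 0.737, -0.676, 0.001]
ft_force: [-9.9, -2.1, -2.0]
opening: 0.412
```

```bash
python3 s.py
```

```text
23.8 [560.1  42.5   7.6] F [-9.85 -2.08 -1.98] push 10.0 tau [-0.41  1.81  0.02] s_in 67.9 lat 0.6
23.85 [560.1  42.5   7.6] F [-9.32 -1.44 -1.85] push 9.41 tau [-0.42  1.82 -0.03] s_in 67.9 lat 0.6
pitch nose-down -0.0038 yaw 0.0863
```

Emit:
jog_arm --targets "-3 0 0 0 0.003 0 1; -4 0 0 0 0.003 0 1; -4 0 0 0 0.003 0 0.1; -4 0 0 0 0.003 0 -0.2; -4 0 0 0 0.003 0 -0.5; -4 0 0 0 0.003 0 -1; -4 0 0 0 0.003 0 -1; -4 0 0 0 0.003 0 -1"

```text
clock: 24.65
tcp_pos: [560.7, 42.4, 8.5]
eef_rot: [-0.004, 0.737, -0.676, 0.004]
ft_force: [0.0, 0.2, -0.5]
opening: 0.817
```

```bash
python3 s.py
```

```text
24.65 [560.7  42.4   8.5] F [ 0.04  0.16 -0.48] push -0.05 tau [ 0.03  0.02 -0.03] s_in 68.5 lat 0.4
24.7 [560.5  42.4   8.4] F [ 0.42  0.37 -0.08] push -0.45 tau [ 0.   -0.02  0.01] s_in 68.3 lat 0.4
pitch nose-down -0.0102 yaw 0.0858
```

Emit:
jog_arm --targets "0 0 0 0 0 0 -1; 0 0 8 0 0 0 -1; 0 0 25 0 0 0 -1; 0 0 60 0 0 0 -1; 0 0 105 0 0 0 -1; -20 0 150 0 0 0 -1; -50 0 180 0 0 0 -1; -80 0 180 0 0 0 -1"

```text
clock: 25.5
tcp_pos: [482.7, 42.1, 192.9]
eef_rot: [-0.007, 0.737, -0.676, 0.008]
ft_force: [-0.2, -0.6, 0.3]
opening: 0.997
```

Emit:
jog_arm --targets "0 0 0 0 0 0 -1; 0 0 0 0 0 0 -1; 0 0 0 0 0 0 -1; 0 0 0 0 0 0 -1; 0 0 0 0 0 0 -1; 0 0 0 0 0 0 -1; 0 0 0 0 0 0 -1; 0 0 0 0 0 0 -1"

```text
clock: 26.3
tcp_pos: [480.3, 42.4, 188.1]
eef_rot: [-0.003, 0.737, -0.676, 0.003]
ft_force: [-0.5, -0.4, 0.2]
opening: 1.003
```

```bash
python3 v.py 3; python3 m.py 3 | grep -A1 -E "wedge|outline"
```

```text
26.3 [480.3  42.4 188.1] [[0.0857, -0.9963, 0.0092], [-0.9963, -0.0857, 0.0009], [-0.0001, -0.0092, -1.0]] [-0.5  -0.37  0.23] [0.04 0.04 0.01]
vise []
vise_gap []
wedge_tip []
2416 [21.72213469 30.38076177 31.95663735]
y extent -40.28453880227369 139.54637755582854
edge x at y=51 627.1270949749382 yaw 0.08664596137131084 ztop 30.489917940431113 [[-41.0, 635.4, 30.6], [-37.0, 634.9, 30.6], [-33.0, 634.6, 30.4], [-29.0, 634.1, 30.1], [-25.0, 633.9, 30.4], [-21.0, 633.4, 30.4], [-17.0, 633.1, 30.5], [-13.0, 633.0, 30.5], [-9.0, 632.7, 30.6], [-5.0, 632.4, 30.6], [-1.0, 631.7, 30.6], [3.0, 631.3, 30.5], [7.0, 631.0, 30.5], [11.0, 630.5, 30.4], [15.0, 630.4, 30.5], [19.0, 630.0, 30.5], [23.0, 629.8, 30.7], [27.0, 629.2, 30.3], [31.0, 628.2, 30.3], [35.0, 628.0, 30.3], [39.0, 627.6, 30.5], [43.0, 627.4, 30.3], [47.0, 626.8, 30.6], [51.0, 626.8, 30.8], [55.0, 626.3, 30.5], [59.0, 625.7, 30.5], [63.0, 625.6, 30.3], [67.0, 625.6, 30.7], [71.0, 625.5, 30.7], [75.0, 625.1, 30.4], [79.0, 624.9, 30.3], [83.0, 624.4, 30.5], [87.0, 623.9, 30.6], [91.0, 623.7, 30.3], [95.0, 623.5, 30.5], [99.0, 623
[... 643 characters left out ...]
.0]]), ([499.2, -144.3, -1.2], 0.7, [[522.0, 217.0]])]
vise [([629.0, 48.9, -1.3], 0.71, [[328.0, 45.0]])]
--
outline 0.76 [63. 36. 22.] 5076 bbox 306 41 353 154
 zmax [16.6 25.  45.4 46. ] headrect ((558.2392578125, 42.463111877441406), (33.49199295043945, 36.10601043701172), 4.9952826499938965) all ((584.8890991210938, 44.76739501953125), (86.96878051757812, 36.099021911621094), 4.904510974884033)
outline 0.63 [140.  23.  21.] 7832 bbox 492 132 569 312
 zmax [ 2.1 15.5 35.9 43.6] headrect ((445.94793701171875, -137.4597930908203), (23.397314071655273, 46.50439453125), 44.58613967895508) all ((497.6991271972656, -155.6151123046875), (54.31715393066406, 152.58380126953125), 89.1288070678711)
```

View pics/v_3.png

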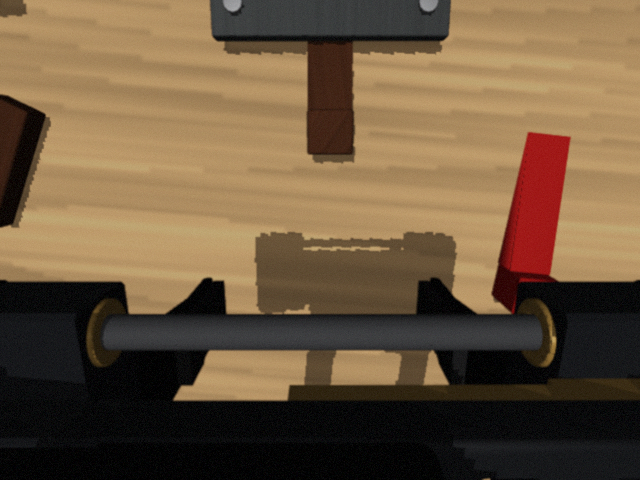

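The picture shows the wedge at (330,95) running square under the middle of the plate's front edge (210–448, row 40), with the gripper clear. Handing in.

```bash
python3 -c "
from bench import ctrl
print(ctrl.finish_job())"
```

```text
the job is handed in; nothing more can be done
None
```

I slid the brown wooden wedge under the middle of the vise plate's front edge and left it jammed there. I then let go, backed the arm clear and handed in at about 26 s of the 64 s allowed.

**Push:** It went in flat on the bench to about 68 mm. The last push before release read about 12.8 N level; the highest was 13.7 N, with the gripper also pressing down slightly.

**Last look:** The head is where I released it, within 1–2 mm. It sits within about 0.5 mm of the plate's middle, and its angle matches the plate's (0.086 rad). The vise edge is where it was to within 0.5 mm. The offcut, tape roll, carton and look-alikes were never approached.

**Less certain:**
- **Contact force:** I did not measure the final press on the plate or do a push test after release. The gripper pressed the head down by up to about 5 N (about 2–3 N at the end), so the effective level push was slightly under 13 N. From the push I estimate about 9 N on the plate before release; from how far the wedge advanced after contact, up to about 14 N (roughly 16 N at most). All of these are under the 18 N limit.
- **Plate height:** The plate's front edge measured only about 0.2 mm higher than before, which is within camera noise. It neither confirms nor contradicts the expected lift of about 0.5 mm.

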